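# Switch off the chargers on the bench socket unit

### The arm

A 7-joint arm with a two-finger parallel gripper is mounted at the origin on the work surface. World frame = base frame: x ahead of the robot, y to its left, z up, the work surface at z = 0. Lengths are in m, angles in rad, forces in N, time in s.
With the tool pointing down it reaches from about 0.35 to 0.9 m from the base axis. Payload 8.1 kg.
Tool frame: the origin (TCP) lies on the centre line of the jaws, within the pads' length; the fingertips stand 17 mm ahead of it and the grasp point (between the pads) lies 2 mm behind it; z points along the fingers, y is the direction in which the jaws open and shut (so a half turn about z gives the same grasp; the last joint's range is limited). The gripper opens to 92 mm and grips with 3 to 60 N. Pads are 19 mm wide; open, the fingers measure 130 mm over their backs; the gripper's body (75 mm by 190 mm) begins 47 mm behind the grasp point.
Start: joints at [1.233, 0.434, 0.025, 1.573, -0.012, 1.134, -0.075], TCP at [0.145, -0.608, 0.244] pointing down, gripper open.
Joint ranges: [-2.62, 2.62], [-0.44, 2.09], [-1.27, 1.32], [0.08, 2.57], [-1.32, 4.46], [0.12, 2], [-2.74, 2.74]. Speed limits (rad/s): [2.22, 2.22, 3.01, 3.01, 3.14, 3.14, 3.14].

### API

Orientations are given as a rotation vector (axis times angle).
In Python, from cell import arm, imaging, job gives the robot as it stands.
- The arm moves only by the tool jog_arm, never from a script. Its argument "moves" is a list of rows, each an object with "fingers": the closure, from -1 (fully open) to 1 (shut); "xyz": the shift along the tool's x, y, z in cm, a list of three; "angular": the turn, a rotation vector about the tool's x, y, z in rad, a list of three. In form: [{"fingers": fingers, "xyz": [dx, dy, dz], "angular": [ax, ay, az]}, ...]. A call has 1 to 12 rows; each row is the pose to reach, as a shift and turn from the pose commanded when the call began, along the tool's axes at that moment; what a row does not reach only later rows make up. A row lasts 1/8 s, in which the tool goes at most 62.5 mm and 10.7 degrees, less where a joint would pass 70% of its speed; a pose out of reach is approached as far as the arm can. A call with a gripper value outside its range is refused whole. The fingers move at their own pace and stop on an object; "grip_force" is the grip in N (left out, the last holds). Time passes only in rows, so rows that repeat a pose let the fingers close. It gives the time, the measured TCP pose, the force and the opening at its end, in the units of the state.
- arm.observe(): the state, without advancing time (a new reading comes with each control period).
- imaging.get_image(name): name is "scene" or "top" or "wrist"; returns the picture (480x640x3 uint8, red, green, blue); there is no depth.
- imaging.camera_params(name): a dict with "fx", "fy", "cx", "cy" (pixels), "rvec" (rotation vector, rad) and "tvec" (3), from world to camera coordinates, as OpenCV has them; the wrist camera has in their place "hand_eye" (4x4, takes a point from camera to tool coordinates, whose origin is the TCP and whose axes are the flange's). Camera axes: x right, y down, z forward; pixel columns grow to the right and rows downward; lengths in m; the calibration is good to about 2 mm. A picture is of the moment at which its call begins: read the wrist's pose just before it. camera_params takes no time and is no camera call.
- job.sign_off(): hands the job in, once; it reports no verdict.
The state is a dict: "clock": time; "joints": joint angles; "dq": joint speeds; "joint_efforts": joint torques, N m; "position": TCP position; "ee_rot": TCP orientation; "force": force on the tool from outside, world axes, zero at the start; "ft_torque": the same for the moment, N m; "width": opening from 0.0 (shut) to 1.0 (fully open).
Only numpy, scipy, OpenCV 4.12 (cv2) and the standard library are available. Lean on these libraries where they do the work, as an engineer would, in place of code of your own. Each camera call takes 0.05 s, during which the arm holds its last target. There are 200 camera calls.

### The job

Before the lab closes, switch off the two sockets that the tall charger and the small charger are plugged into: with a fingertip, gently press the raised half of each one's rocker switch until it is fully over. Leave the switches of the timer and of the covered socket on, leave everything plugged in, and do not shift the things lying around.

Things in the scene. Friction and masses are not known exactly. Their poses are not given: they have to be found in the camera images.
- unit: White socket unit fixed to the table, 130 (x) by 300 (y) by 45 mm high. Origin: centre of its underside, on the table; x points across it away from the robot, y along it to the left. Four sockets in a row on the far half (x 26 mm; y 99, 33, -33, -99 mm), all occupied; each has its black rocker switch straight in front of it on the near half (same y, pivot line along y at x = -36 mm).
- rocker1 (a joint): Rocker 1, leftmost (+y end of the unit), switches socket 1: a V of two 20 x 26 mm halves. 0 = on (all start within 0.03): near half (to the unit's -x edge) stands up at 0.4 rad, its edge 8 mm high. Pressed down to 0.4 rad = off, fully over: near half level, its top 5 mm above the unit's top (50 mm above table), at a hard stop. No spring: stays where left. Takes about 4 N at the press point.
- press1 (a point): Point on the top face of the near half of rocker 1, on its middle line, 14 mm from the pivot line; it moves with the rocker. Fully off it lies at x = -50 mm of the unit and 50 mm above the table; on, about 5 mm higher and 3 mm nearer the sockets.
- socket1 (a point): Centre of the mouth of socket 1, on the unit's top face, 45 mm above the table.
- rocker2 (a joint): Rocker 2, second from the left, switches socket 2: a V of two 20 x 26 mm halves. 0 = on (all start within 0.03): near half (to the unit's -x edge) stands up at 0.4 rad, its edge 8 mm high. Pressed down to 0.4 rad = off, fully over: near half level, its top 5 mm above the unit's top (50 mm above table), at a hard stop. No spring: stays where left. Takes about 4 N at the press point.
- press2 (a point): Point on the top face of the near half of rocker 2, on its middle line, 14 mm from the pivot line; it moves with the rocker. Fully off it lies at x = -50 mm of the unit and 50 mm above the table; on, about 5 mm higher and 3 mm nearer the sockets.
- socket2 (a point): Centre of the mouth of socket 2, on the unit's top face, 45 mm above the table.
- rocker3 (a joint): Rocker 3, third from the left, switches socket 3: a V of two 20 x 26 mm halves. 0 = on (all start within 0.03): near half (to the unit's -x edge) stands up at 0.4 rad, its edge 8 mm high. Pressed down to 0.4 rad = off, fully over: near half level, its top 5 mm above the unit's top (50 mm above table), at a hard stop. No spring: stays where left. Takes about 4 N at the press point.
- press3 (a point): Point on the top face of the near half of rocker 3, on its middle line, 14 mm from the pivot line; it moves with the rocker. Fully off it lies at x = -50 mm of the unit and 50 mm above the table; on, about 5 mm higher and 3 mm nearer the sockets.
- socket3 (a point): Centre of the mouth of socket 3, on the unit's top face, 45 mm above the table.
- rocker4 (a joint): Rocker 4, rightmost (-y end of the unit), switches socket 4: a V of two 20 x 26 mm halves. 0 = on (all start within 0.03): near half (to the unit's -x edge) stands up at 0.4 rad, its edge 8 mm high. Pressed down to 0.4 rad = off, fully over: near half level, its top 5 mm above the unit's top (50 mm above table), at a hard stop. No spring: stays where left. Takes about 4 N at the press point.
- press4 (a point): Point on the top face of the near half of rocker 4, on its middle line, 14 mm from the pivot line; it moves with the rocker. Fully off it lies at x = -50 mm of the unit and 50 mm above the table; on, about 5 mm higher and 3 mm nearer the sockets.
- socket4 (a point): Centre of the mouth of socket 4, on the unit's top face, 45 mm above the table.
- tall_charger: Tall charger: black upright block, 46 by 50 mm and standing 58 mm above the unit's top, plugged into one of the sockets. Its origin is the centre of the underside of its foot (35 mm square, 13 mm deep, hidden in the socket), 32 mm above the table; it is merely pushed in, loose enough to be pulled out.
- small_charger: Small charger: black block, 40 by 40 mm and 28 mm above the unit's top, with a small port in its top, plugged into another socket. Its origin is the centre of the underside of its foot (35 mm square, 13 mm deep, hidden in the socket), 32 mm above the table; it is merely pushed in, loose enough to be pulled out.
- timer: Plug-in timer: round black drum, 52 mm across and 24 mm high with a 36 mm dial on it, 36 mm above the unit's top in all, plugged into another socket. Its origin is the centre of the underside of its foot (35 mm square, 13 mm deep, hidden in the socket), 32 mm above the table; it is merely pushed in, loose enough to be pulled out.
- cover: Socket cover: flat black plate 46 by 46 mm and 5 mm thick that closes the remaining socket. Its origin is the centre of the underside of its foot (35 mm square, 13 mm deep, hidden in the socket), 32 mm above the table; it is merely pushed in, loose enough to be pulled out.
- carton: Bystander: small cardboard carton, 110 by 75 by 45 mm high, loose on the table beyond the left end of the unit. Origin: centre of its underside.
- mouse: Bystander: grey computer mouse, 100 by 58 by 32 mm high, loose on the table beyond the right end of the unit. Origin: centre of its underside.
- driver: Bystander: screwdriver, 160 mm long and 22 mm high, lying loose on the table between the robot and the unit, roughly along the unit. Origin: on the table where the blade leaves the handle, about mid-length; x points to its tip.

How it is judged:
At the end, for the whole second after the job is handed in: The rockers of the tall charger's and the small charger's sockets are off (above 0.34 of 0.4 rad), the other two still on (below 0.1 rad), the four plugged-in things are within 8 mm and the carton, mouse and screwdriver within 30 mm of where they were, and all is at rest (((horizontal distance between any of tall_charger, small_charger and socket1 below 0.02 m and value of joint rocker1 above 0.34 rad) or (not (horizontal distance between any of tall_charger, small_charger and socket1 below 0.02 m) and value of joint rocker1 below 0.1 rad)) and ((horizontal distance between any of tall_charger, small_charger and socket2 below 0.02 m and value of joint rocker2 above 0.34 rad) or (not (horizontal distance between any of tall_charger, small_charger and socket2 below 0.02 m) and value of joint rocker2 below 0.1 rad)) and ((horizontal distance between any of tall_charger, small_charger and socket3 below 0.02 m and value of joint rocker3 above 0.34 rad) or (not (horizontal distance between any of tall_charger, small_charger and socket3 below 0.02 m) and value of joint rocker3 below 0.1 rad)) and ((horizontal distance between any of tall_charger, small_charger and socket4 below 0.02 m and value of joint rocker4 above 0.34 rad) or (not (horizontal distance between any of tall_charger, small_charger and socket4 below 0.02 m) and value of joint rocker4 below 0.1 rad)) and (horizontal distance between tall_charger and socket1 below 0.02 m or horizontal distance between tall_charger and socket2 below 0.02 m or horizontal distance between tall_charger and socket3 below 0.02 m or horizontal distance between tall_charger and socket4 below 0.02 m) and (horizontal distance between small_charger and socket1 below 0.02 m or horizontal distance between small_charger and socket2 below 0.02 m or horizontal distance between small_charger and socket3 below 0.02 m or horizontal distance between small_charger and socket4 below 0.02 m) and distance of each of tall_charger, small_charger, timer, cover from where it was at the start of the episode below 0.008 m and distance of each of carton, mouse, driver from where it was at the start of the episode below 0.03 m and linear speed of each of tall_charger, small_charger, timer, cover, carton, mouse, driver below 0.02 m/s); the robot touches nothing.
It fails at once if the switch of the timer or of the covered socket is moved by more than 0.1 rad ((not (horizontal distance between any of tall_charger, small_charger and socket1 below 0.02 m) and value of joint rocker1 above 0.1 rad) or (not (horizontal distance between any of tall_charger, small_charger and socket2 below 0.02 m) and value of joint rocker2 above 0.1 rad) or (not (horizontal distance between any of tall_charger, small_charger and socket3 below 0.02 m) and value of joint rocker3 above 0.1 rad) or (not (horizontal distance between any of tall_charger, small_charger and socket4 below 0.02 m) and value of joint rocker4 above 0.1 rad)).
It fails at once if a plugged-in thing is lifted, pulled out or shifted by more than 8 mm (distance of any of tall_charger, small_charger, timer, cover from where it was at the start of the episode above 0.008 m).
It fails at once if the carton, mouse or screwdriver is shifted by more than 30 mm or lifted by more than 15 mm (distance of any of carton, mouse, driver from where it was at the start of the episode above 0.03 m or height (world z) of any of carton, mouse, driver above 0.015 m).
It fails at once if the socket unit or a switch is pressed with more than 40 N (contact force between any of the fingers, the arm and unit above 40 N).
It also fails if it takes over 35 s, if anything falls off the work surface, if the arm or the gripper's body presses on something with over 40 N, if the wrist force passes 120 N, or if a joint passes its speed limit or range.

## Working session

There is one attempt and no reset: what is moved stays moved. The work goes in short steps, Python scripts to look and compute and a tool call to move; the robot and the scene stay as the last step left them, time stands still between calls to the robot, and variables do not carry over. Pictures are saved under pics/ and viewed, about 8 in all and at most 12, crops included, and the job is handed in when it is done.

Besides the shell and the picture viewer there is one more tool, called after ">>>" by a JSON object that holds its "op" and its "data". jog_arm: Moves the arm, as the interface text tells. Its arguments: {"type":"object","properties":{"moves":{"type":"array"},"grip_force":{"type":"number"}},"required":["moves"]}

```bash
mkdir -p pics
python3 - <<'E'
from cell import arm, imaging
import cv2
s=arm.observe();print({k:s[k] for k in('clock','position','ee_rot','force','width')})
for n in("top","scene"):
    cv2.imwrite(f"pics/{n}0.png",imaging.get_image(n)[...,::-1]);print(n,imaging.camera_params(n))
print(imaging.camera_params("wrist"))
E
```

```text
{'clock': 0.0, 'position': array([ 0.14524572, -0.60737293,  0.24294422]), 'ee_rot': array([-3.11842358e+00, -3.67789945e-01,  5.18753883e-04]), 'force': array([-0.00530215,  0.01693482, -0.50086896]), 'width': 0.9997504187914443}
top {'fx': 584.2912599666728, 'fy': 584.2912599666728, 'cx': 321.55530923106704, 'cy': 233.54219881575293, 'rvec': array([ 2.09584618, -2.11711716,  0.2234297 ]), 'tvec': array([0.02221665, 0.55088626, 1.1013956 ])}
scene {'fx': 440.15264615808144, 'fy': 440.15264615808144, 'cx': 317.83539417757726, 'cy': 239.54702589869015, 'rvec': array([ 2.40858986,  0.59234372, -0.22821473]), 'tvec': array([-0.473504  , -0.12992609,  0.93043727])}
{'fx': 335.47365466473946, 'fy': 335.47365466473946, 'cx': 321.75379002925473, 'cy': 234.88611530814177, 'hand_eye': array([[ 2.39555910e-04, -9.63766799e-01, -2.66746134e-01,
         7.08628202e-02],
       [ 9.99999858e-01,  1.03903228e-04,  5.22659479e-04,
         8.20840982e-04],
       [-4.76006068e-04, -2.66746221e-01,  9.63766687e-01,
        -1.40117887e-01],
       [ 0.00000000e+00,  0.00000000e+00,  0.00000000e+00,
         1.00000000e+00]])}
```

View pics/top0.png

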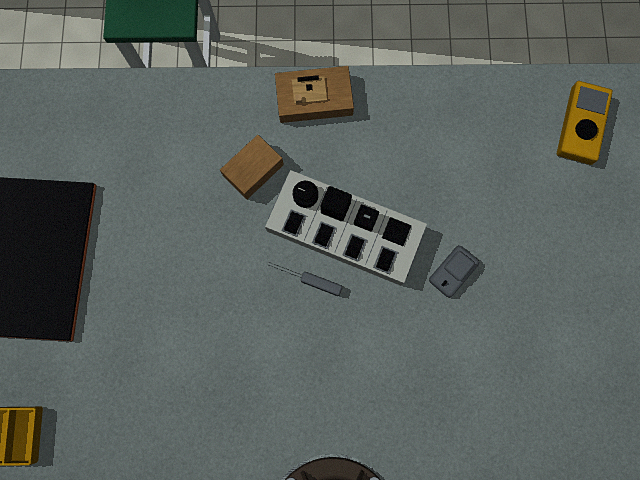

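View pics/scene0.png

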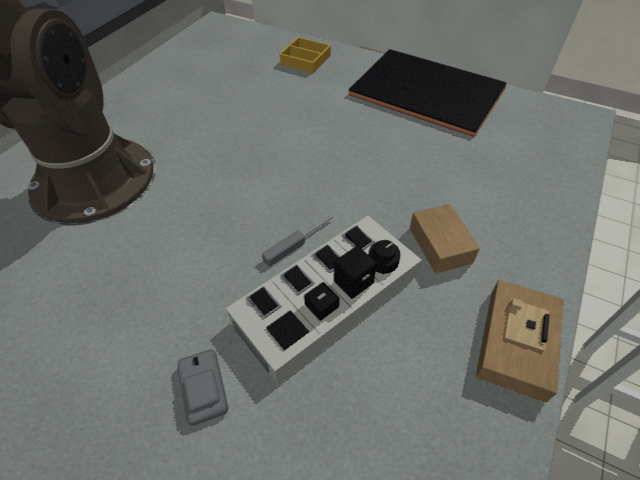

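The top view shows the unit with, left to right, the timer (305,193), tall charger (336,203), small charger (367,217) and cover (396,231). The scene view agrees, with the tall one at (355,272) and the small one at (322,301). The rockers to press are therefore 2 and 3. Next I measure the unit's pose.

```bash
cat > h.py <<'E'
import numpy as np,cv2
from scipy.spatial.transform import Rotation as R
def cast(K,Rcw,C,uv,z):  # Rcw: camera->world
    d=Rcw@np.array([(uv[0]-K['cx'])/K['fx'],(uv[1]-K['cy'])/K['fy'],1.])
    return C+d*(z-C[2])/d[2]
def extr(p):
    Rw=R.from_rotvec(p['rvec']).as_matrix(); return Rw.T,-Rw.T@p['tvec']
E
python3 - <<'E'
from h import *
from cell import arm,imaging
im=cv2.imread('pics/top0.png'); p=imaging.camera_params('top')
hsv=cv2.cvtColor(im,cv2.COLOR_BGR2HSV)
m=((hsv[...,2]>150)&(hsv[...,1]<35)).astype(np.uint8)
m[:150]=0; m=cv2.morphologyEx(m,cv2.MORPH_CLOSE,np.ones((5,5)))
c=max(cv2.findContours(m,0,2)[0],key=cv2.contourArea)
Rc,C=extr(p)
pts=np.array([cast(p,Rc,C,q,.045)[:2] for q in c[:,0]],np.float32)
(ctr,sz,a)=cv2.minAreaRect(pts); print(C,ctr,sz,a)
b=cv2.boxPoints((ctr,sz,a)); print(b)
# yaw: long edge = unit y (to the left)
e=max([b[1]-b[0],b[2]-b[1]],key=np.linalg.norm); e=e*np.sign(e[1])
yaw=np.arctan2(-e[0],e[1]); print('yaw',yaw)
U=lambda x,y:np.array(ctr)+R.from_euler('z',yaw).as_matrix()[:2,:2]@[x,y]
for i,y in enumerate([.099,.033,-.033,-.099]):print(i+1,U(-.05,y),U(.026,y))
s=arm.observe();M=R.from_rotvec(s['ee_rot']).as_matrix();print(M)
for y in(.033,-.033):
  w=np.r_[U(-.05,y),.15+.017];print('tool shift cm',100*M.T@(w-s['position']))
xt=M[:,0];print('tool yaw err',yaw-np.arctan2(xt[1],xt[0]))
E
```

```text
[0.30365973 0.0139162  1.19358227] (0.5719913244247437, -0.0320260226726532) (0.2987867295742035, 0.12900687754154205) 66.9879379272461
[[ 0.45421934 -0.14431505]
 [ 0.57296014 -0.19474705]
 [ 0.6897633   0.080263  ]
 [ 0.5710225   0.130695  ]]
yaw -0.40163624
1 [0.56467176 0.07864206] [0.63462388 0.04893177]
2 [0.53887072 0.01789417] [ 0.60882283 -0.01181612]
3 [ 0.51306967 -0.04285372] [ 0.58302179 -0.07256402]
4 [ 0.48726863 -0.10360161] [ 0.55722075 -0.13331191]
[[ 9.72570346e-01  2.32608540e-01 -4.33803491e-04]
 [ 2.32608914e-01 -9.72569483e-01  1.30123416e-03]
 [-1.19225859e-04 -1.36644831e-03 -9.99999059e-01]]
tool shift cm [ 52.82758033 -51.65294841   7.66863593]
tool shift cm [ 48.90519728 -46.3449483    7.66185046]
tool yaw err -0.6363955647098986
```

The rectangle measures 299 x 129 mm against the nominal 300 x 130, so the pose fits. I'll close the fingers and move above rocker 3.

>>> {"op": "jog_arm", "data": {"moves": [{"fingers": 1,"xyz": [5,-4.7,0],"angular": [0,0,0.06]},{"fingers": 1,"xyz": [9.5,-9,0],"angular": [0,0,0.12]},{"fingers": 1,"xyz": [14,-13.3,0],"angular": [0,0,0.18]},{"fingers": 1,"xyz": [18.4,-17.5,0],"angular": [0,0,0.24]},{"fingers": 1,"xyz": [22.8,-21.6,0],"angular": [0,0,0.3]},{"fingers": 1,"xyz": [27.2,-25.8,0],"angular": [0,0,0.36]},{"fingers": 1,"xyz": [31.6,-30,0],"angular": [0,0,0.42]},{"fingers": 1,"xyz": [36,-34.2,0],"angular": [0,0,0.48]},{"fingers": 1,"xyz": [40.4,-38.3,0],"angular": [0,0,0.54]},{"fingers": 1,"xyz": [44.7,-42.4,0],"angular": [0,0,0.6]},{"fingers": 1,"xyz": [48.9,-46.3,0],"angular": [0,0,0.636]},{"fingers": 1,"xyz": [48.9,-46.3,0],"angular": [0,0,0.636]}], "grip_force": 10}}

```text
clock: 1.6
position: [0.5149, -0.0388, 0.2434]
ee_rot: [-3.078, 0.615, 0.0]
force: [-0.2, -0.5, 0.2]
width: 0.004
```

Run:
```python
from h import *
from cell import arm,imaging
s=arm.observe();im=imaging.get_image('wrist')[...,::-1].copy();p=imaging.camera_params('wrist');H=p['hand_eye']
M=R.from_rotvec(s['ee_rot']).as_matrix();Rc=M@H[:3,:3];C=M@H[:3,3]+s['position']
ctr=np.array([.57199,-.03203]);Y=R.from_euler('z',-.40164).as_matrix()[:2,:2]
def proj(w):
    q=Rc.T@(w-C);return int(q[0]/q[2]*p['fx']+p['cx']),int(q[1]/q[2]*p['fy']+p['cy'])
for y in(.099,.033,-.033,-.099):cv2.circle(im,proj(np.r_[ctr+Y@[-.047,y],.055]),4,(0,0,255),-1)
for x,y in((-.065,.15),(-.065,-.15),(.065,.15),(.065,-.15)):cv2.circle(im,proj(np.r_[ctr+Y@[x,y],.045]),3,(255,0,255),-1)
cv2.imwrite('pics/w1.png',im)
print(s['position'],s['ee_rot'],'yaw',np.arctan2(M[1,0],M[0,0]))
for y in(-.033,.033):print(100*M.T@(np.r_[ctr+Y@[-.05,y],.067]-s['position']))
```

```text
[ 0.5148766  -0.03879603  0.24337644] [-3.07848321e+00  6.14692677e-01  2.02414557e-04] yaw -0.394163256113537
[-6.76314744e-04  4.84476313e-01  1.76365928e+01]
[ 0.04866973 -6.11532228 17.65154309]
```

View pics/w1.png

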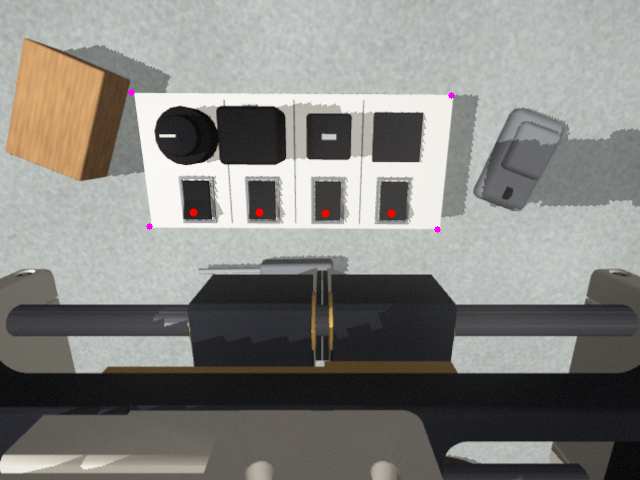

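The wrist view confirms the pose: the predicted press points land on the near halves of the rockers, with rocker 3 at about (326,213) and rocker 2 at (260,212). The predicted corners are within 2 px or so. Descending over rocker 3.

>>> {"op": "jog_arm", "data": {"moves": [{"fingers": 1,"xyz": [0,0,4],"angular": [0,0,0]},{"fingers": 1,"xyz": [0,0,8],"angular": [0,0,0]},{"fingers": 1,"xyz": [0,0,12],"angular": [0,0,0]},{"fingers": 1,"xyz": [0,0,14],"angular": [0,0,0]},{"fingers": 1,"xyz": [0,0,15.5],"angular": [0,0,0]},{"fingers": 1,"xyz": [0,0,15.5],"angular": [0,0,0]},{"fingers": 1,"xyz": [0,0,15.5],"angular": [0,0,0]}]}}

```text
clock: 2.52
position: [0.5137, -0.0442, 0.0895]
ee_rot: [-3.078, 0.627, -0.002]
force: [0.1, -0.4, 0.8]
width: 0.005
```

```bash
cat > st.py <<'E'
from h import *
from cell import arm
s=arm.observe();M=R.from_rotvec(s['ee_rot']).as_matrix()
ctr=np.array([.57199,-.03203]);Y=R.from_euler('z',-.40164).as_matrix()[:2,:2]
print(s['position'],s['force'],'unit xy',Y.T@(s['position'][:2]-ctr),'yaw',np.arctan2(M[1,0],M[0,0]))
for y in(-.033,.033):print(100*M.T@(np.r_[ctr+Y@[-.05,y],.067]-s['position']))
E
python3 st.py
```

```text
[ 0.51374588 -0.04420076  0.08950755] [ 0.10867636 -0.36955471  0.8469145 ] unit xy [-0.04885122 -0.0339715 ] yaw -0.40174369441579244
[-0.11748162 -0.09659104  2.25064445]
[-0.118166   -6.69659081  2.2522486 ]
```

>>> {"op": "jog_arm", "data": {"moves": [{"fingers": 1,"xyz": [-0.1,-0.1,0.5],"angular": [0,0,0]},{"fingers": 1,"xyz": [-0.1,-0.1,0.9],"angular": [0,0,0]},{"fingers": 1,"xyz": [-0.1,-0.1,1.2],"angular": [0,0,0]},{"fingers": 1,"xyz": [-0.1,-0.1,1.5],"angular": [0,0,0]},{"fingers": 1,"xyz": [-0.1,-0.1,1.7],"angular": [0,0,0]},{"fingers": 1,"xyz": [-0.1,-0.1,1.9],"angular": [0,0,0]},{"fingers": 1,"xyz": [-0.1,-0.1,2.1],"angular": [0,0,0]},{"fingers": 1,"xyz": [-0.1,-0.1,2.1],"angular": [0,0,0]}]}}

```text
clock: 3.52
position: [0.5128, -0.0426, 0.0676]
ee_rot: [3.079, -0.626, 0.0]
force: [0.1, -0.4, 0.4]
width: 0.007
```

```bash
python3 st.py
```

```text
[ 0.5128279  -0.0425562   0.06756064] [ 0.10884748 -0.35114387  0.36612063] unit xy [-0.05033906 -0.03281668] yaw -0.4011676079517594
[0.03389116 0.0183462  0.05606778]
[ 0.03700895 -6.58165306  0.05587647]
```

>>> {"op": "jog_arm", "data": {"moves": [{"fingers": 1,"xyz": [0,0,0.05],"angular": [0,0,0]},{"fingers": 1,"xyz": [0,0,0.1],"angular": [0,0,0]},{"fingers": 1,"xyz": [0,0,0.1],"angular": [0,0,0]}]}}

```text
clock: 3.9
position: [0.5133, -0.0427, 0.0673]
ee_rot: [3.078, -0.626, 0.002]
force: [-3.2, 0.6, 7.6]
width: 0.006
```

>>> {"op": "jog_arm", "data": {"moves": [{"fingers": 1,"xyz": [0,0,0.05],"angular": [0,0,0]},{"fingers": 1,"xyz": [0,0,0.1],"angular": [0,0,0]},{"fingers": 1,"xyz": [0,0,0.1],"angular": [0,0,0]}]}}

```text
clock: 4.28
position: [0.5133, -0.0427, 0.0671]
ee_rot: [3.078, -0.626, 0.002]
force: [-6.2, 0.6, 19.7]
width: 0.006
```

Force rises sharply without movement, so rocker 3 is at its hard stop. I'll lift and shift 66 mm left to rocker 2.

>>> {"op": "jog_arm", "data": {"moves": [{"fingers": 1,"xyz": [0,0,-2],"angular": [0,0,0]},{"fingers": 1,"xyz": [0,0,-5],"angular": [0,0,0]},{"fingers": 1,"xyz": [0,-3,-5],"angular": [0,0,0]},{"fingers": 1,"xyz": [0,-6.6,-5],"angular": [0,0,0]},{"fingers": 1,"xyz": [0,-6.6,-5],"angular": [0,0,0]},{"fingers": 1,"xyz": [0,-6.6,-3],"angular": [0,0,0]},{"fingers": 1,"xyz": [0,-6.6,-2.4],"angular": [0,0,0]},{"fingers": 1,"xyz": [0,-6.6,-2.4],"angular": [0,0,0]}]}}

```text
clock: 5.28
position: [0.5382, 0.0175, 0.0894]
ee_rot: [3.078, -0.627, -0.001]
force: [-0.1, -0.7, -0.3]
width: 0.002
```

```bash
python3 st.py
```

```text
[0.5382012  0.01752123 0.08944503] [-0.13612137 -0.6549879  -0.34982786] unit xy [-0.05047091  0.03239899] yaw -0.4021275503317986
[0.05191839 6.53829483 2.24906656]
[ 0.04870056 -0.06170275  2.2444256 ]
```

>>> {"op": "jog_arm", "data": {"moves": [{"fingers": 1,"xyz": [0,0,0.5],"angular": [0,0,0]},{"fingers": 1,"xyz": [0,0,0.9],"angular": [0,0,0]},{"fingers": 1,"xyz": [0,0,1.2],"angular": [0,0,0]},{"fingers": 1,"xyz": [0,0,1.5],"angular": [0,0,0]},{"fingers": 1,"xyz": [0,0,1.7],"angular": [0,0,0]},{"fingers": 1,"xyz": [0,0,1.9],"angular": [0,0,0]},{"fingers": 1,"xyz": [0,0,2.1],"angular": [0,0,0]},{"fingers": 1,"xyz": [0,0,2.2],"angular": [0,0,0]},{"fingers": 1,"xyz": [0,0,2.2],"angular": [0,0,0]}]}}

```text
clock: 6.4
position: [0.5387, 0.0182, 0.0677]
ee_rot: [-3.079, 0.626, -0.0]
force: [0.7, 0.9, 0.1]
width: 0.006
```

>>> {"op": "jog_arm", "data": {"moves": [{"fingers": 1,"xyz": [0,0,0.05],"angular": [0,0,0]},{"fingers": 1,"xyz": [0,0,0.1],"angular": [0,0,0]},{"fingers": 1,"xyz": [0,0,0.15],"angular": [0,0,0]},{"fingers": 1,"xyz": [0,0,0.15],"angular": [0,0,0]}]}}

```text
clock: 6.9
position: [0.5389, 0.0182, 0.0672]
ee_rot: [3.078, -0.626, 0.001]
force: [-4.1, -0.6, 14.4]
width: 0.002
```

Same height and stiff stop as rocker 3. I'll lift clear and check.

>>> {"op": "jog_arm", "data": {"moves": [{"fingers": 1,"xyz": [0,0,-2],"angular": [0,0,0]},{"fingers": 1,"xyz": [0,0,-6],"angular": [0,0,0]},{"fingers": 1,"xyz": [-2,3,-10],"angular": [0,0,0]},{"fingers": 1,"xyz": [-4,3.3,-12],"angular": [0,0,0]},{"fingers": 1,"xyz": [-4,3.3,-12],"angular": [0,0,0]},{"fingers": 1,"xyz": [-4,3.3,-12],"angular": [0,0,0]}]}}

```text
clock: 7.65
position: [0.4894, 0.0033, 0.1857]
ee_rot: [3.078, -0.626, 0.001]
force: [1.0, -0.7, -0.7]
width: 0.006
```

Run:
```python
from cell import arm,imaging
import cv2
im=imaging.get_image('wrist')[...,::-1];cv2.imwrite('pics/w2.png',im[0:300])
s=imaging.get_image('scene')[...,::-1][200:400,200:440];cv2.imwrite('pics/s2.png',cv2.resize(s,None,fx=3,fy=3,interpolation=2))
print(arm.observe()['force'])
```

```text
[0.32322846 0.21019107 0.09809732]
```

View pics/w2.png

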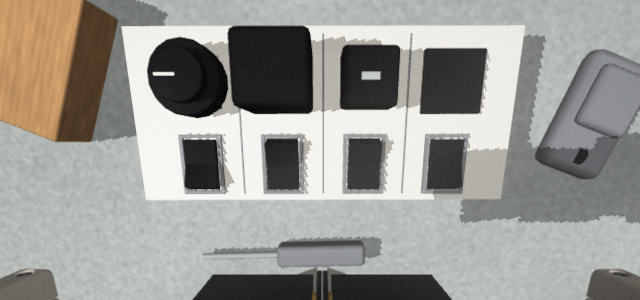

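View pics/s2.png

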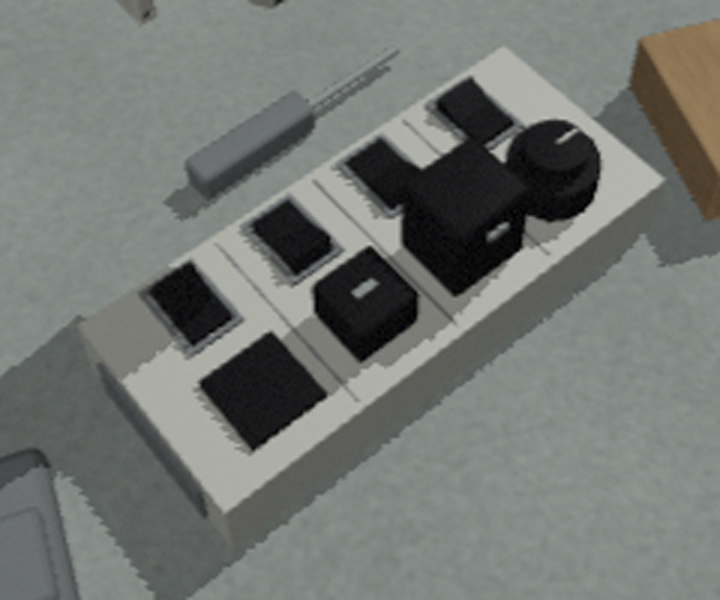

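The wrist view shows rockers 2 (284,163) and 3 (363,163) seated with level near halves. Rockers 1 (201,163) and 4 (444,163) still have their near edges up. The scene crop shows the far halves of rockers 2 and 3 raised, and nothing else has moved. Signing off.

```bash
python3 -c "
from cell import job
print(job.sign_off())"
```

```text
the job is handed in; nothing more can be done
None
```

I switched off rockers 2 (tall charger) and 3 (small charger) with the closed fingertips and handed the job in at about 7.8 s. The sign-off reports no verdict.

- **Press:** Both rockers went down to a stiff stop with the fingertip about 50 mm above the table, as expected for fully off. The measured forces were about 20 N on rocker 3 and 14 N on rocker 2, below the 40 N limit.
- **Last pictures:** Rockers 2 and 3 look fully over. Rockers 1 (timer) and 4 (cover) still stand on. The plugged-in things, carton, mouse and screwdriver look unmoved; I judged this by eye and did not re-measure their positions.
- **Arm:** It is clear of everything, with the force reading near zero. None of the checks failed or disagreed.

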